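# Pin the tow bar into the hitch jaw

## Robot

A 7-joint arm with a two-finger parallel gripper is mounted at the origin on the work surface. World frame = base frame: x ahead of the robot, y to its left, z up, the work surface at z = 0. Lengths are in m, angles in rad, forces in N, time in s.
With the tool pointing down it reaches from about 0.425 to 0.925 m from the base axis. Payload 6.8 kg.
Tool frame: the origin (TCP) lies midway between the tips of the shut fingers; the grasp point (between the pads) lies 19 mm behind it; y points along the fingers, z is the direction in which the jaws open and shut, and the axes are right-handed (so a half turn about y gives the same grasp; the last joint's range is limited). The gripper opens to 85 mm and grips with 20 to 120 N. Pads are 22 mm wide; open, the fingers measure 114 mm over their backs; the gripper's body (76 mm by 85 mm) begins 54 mm behind the grasp point. The pads swing forward as they close: fully open they stand 13 mm farther back than shut.
Start: joints at [1.135, 0.477, 0.022, 1.555, -0.011, 1.109, -0.083], TCP at [0.217, -0.639, 0.231] pointing down, gripper open.
Joint ranges: [-2.96, 2.96], [-0.34, 2.1], [-1.41, 1.46], [0.24, 2.44], [-1.37, 4.51], [0.17, 1.92], [-2.96, 2.96]. Speed limits (rad/s): [2.39, 2.39, 3.14, 3.14, 3.14, 3.14, 3.14].

## Interface

Orientations are given as a rotation vector (axis times angle).
In Python, from bench import r gives the robot as it stands.
- The arm moves only by the tool send_rows, never from a script. Its argument "rows" is text: rows parted by semicolons, each of 6 numbers parted by spaces: the shift along the world's x, y, z in m, then the turn, a rotation vector about the world's x, y, z in rad. A call has 1 to 20 rows; each row shifts and turns the commanded pose from where the row before left it; what a row does not reach is not made up. A row lasts 1/10 s, in which the tool goes at most 50 mm and 8.59 degrees, less where a joint would pass 70% of its speed; a pose out of reach is approached as far as the arm can. A call is refused whole if a number of a shift passes 0.05 or a number of a turn 0.15, either way. A call with a gripper value outside its range is refused whole. "grip" is the finger opening in m, from 0 to 0.0854, set as the call begins (left out, the last holds). The fingers move at their own pace and stop on an object; "grip_force" is the grip in N (left out, the last holds). Time passes only in rows, so rows that do not move let the fingers close. It gives the time, the measured TCP pose, the force and the opening at its end, in the units of the state.
- r.get_obs(): the state, without advancing time (a new reading comes with each control period).
- r.grab_frame(name): name is "scene" or "top" or "wrist"; returns a dict with "pixels" (400x640x3 uint8, red, green, blue), "intrinsics" (3x3 intrinsics, pixels), "position" and "orientation" of the camera in the world. Camera axes: x right, y up, looking along -z (the intrinsics and any distortion apply to the point x, -y, -z); pixel columns grow to the right and rows downward; lengths in m; the calibration is good to about 2 mm. A picture is of the moment at which its call begins. There is no depth.
- r.hand_in(): hands the job in, once; it reports no verdict.
The state is a dict: "clock": time; "joints": joint angles; "qvel": joint speeds; "tau": joint torques, N m; "tcp_pos": TCP position; "orientation": TCP orientation; "contact_force": force on the tool from outside, world axes, zero at the start; "moment": the same for the moment, N m; "grip_width": finger opening in m.
Only numpy, scipy, OpenCV 4.12 (cv2) and the standard library are available. Lean on these libraries where they do the work, as an engineer would, in place of code of your own. Each camera call takes 0.05 s, during which the arm holds its last target.

## Task

Couple the tow bar to the hitch: pull the longest of the three steel hitch pins straight up out of the wooden pin rack, lower it through the upper ear of the hitch jaw, the tow bar's eye and the lower ear until its collar rests on the upper ear, and let go. Leave the two shorter pins standing in the rack.

Things in the scene. Friction and masses are not known exactly. Their poses are not given: they have to be found in the camera images.
- long_pin_center (a point): Longest steel pin, the one to use: centre, on its axis 72 mm above the tip; z up along it. Total 144 mm: shank 18 mm dia x 90 mm with tapered tip, collar 52 mm dia x 8 mm, on top a round grip 24 mm dia x 46 mm, spanning 26 to 72 mm above this point. 0.38 to 0.6 kg. Stands upright in the rack, tip 5 mm and collar underside 95 mm above the table.
- medium_pin_center (a point): Medium pin, too short for the job, stays in the rack: centre, 52 mm above its tip. Like the long pin but shank 50 mm, total 104 mm. The rack is a fixed wooden block 75 x 225 mm, 40 mm high, with three 22 mm square sockets 35 mm deep, 75 mm apart in one row along its length; which pin stands in which socket varies.
- short_pin_center (a point): Short pin, too short for the job, stays in the rack: centre, 47 mm above its tip. Like the long pin but shank 40 mm, total 94 mm.
- hitch_hole (a point): Centre of the hole in the fixed hitch jaw's upper ear, at its top face, 109 mm above the table; x along the grey tow bar, z up. Level steel ears 100 mm wide, 12 mm thick, tops at 109 and 67 mm; tow bar's flat eye between, top at 88 mm. All three holes 36 mm dia, in line vertically. Web joins the ears on the robot's side. Pin home: its centre is 18 mm below this point, tip 19 mm above the table.

How it is judged:
By the outcome, as a careful person would: the job done as asked, in the order asked, and still so for the second after the job is handed in, with the robot touching nothing.
It also fails if it takes over 48 s, if anything falls off the work surface, if the arm or the gripper's body presses on something with over 40 N, if the wrist force passes 120 N, or if a joint passes its speed limit or range.

## Working session

There is one attempt and no reset: what is moved stays moved. The work goes in short steps, Python scripts to look and compute and a tool call to move; the robot and the scene stay as the last step left them, time stands still between calls to the robot, and variables do not carry over. Pictures are saved under pics/ and viewed, and the job is handed in when it is done.

Besides the shell and the picture viewer there is one more tool, called after "Request:" in YAML: its name, and indented under it one key for each argument. send_rows: Moves the arm, as the interface text tells. Its arguments: {"type":"object","properties":{"rows":{"type":"string"},"grip":{"type":"number"},"grip_force":{"type":"number"}},"required":["rows"]}

```bash
mkdir -p pics; python3 - <<'E'
from bench import r
import cv2,numpy as np,pickle
o=r.get_obs();print(o)
d={}
for n in("scene","top","wrist"):
    f=r.grab_frame(n);d[n]=f
    cv2.imwrite(f"pics/a_{n}.png",f["pixels"][:,:,::-1]);print(n,f["intrinsics"],f["position"],f["orientation"],[k for k in f])
pickle.dump(d,open("a.pkl","wb"))
E
```

```text
{'clock': 0.0, 'joints': array([ 1.13485939,  0.47779899,  0.02233988,  1.55646768, -0.01149785,
        1.10927263, -0.08311689]), 'qvel': array([-0.00031841,  0.00053172,  0.00069388,  0.00053672,  0.00150656,
        0.00064701,  0.00024859]), 'tau': array([-3.94696617e-04, -5.96439922e+01,  1.60769474e+00, -2.81193370e+01,
        1.24416518e-02,  9.30246926e-03,  2.42304890e-05]), 'tcp_pos': array([ 0.21714145, -0.63849427,  0.2303196 ]), 'orientation': array([-0.33855759,  2.04596496, -2.04230484]), 'contact_force': array([-0.2345738 ,  0.59456989, -0.56560087]), 'moment': array([ 0.04828318, -0.07148044, -0.01053666]), 'grip_width': 0.08562990571432329}
scene [[506.3946428    0.         317.83723599]
 [  0.         506.3946428  200.27484139]
 [  0.           0.           1.        ]] [1.19386571 0.11154333 1.06485997] [0.43635275 0.55289027 1.79000513] ['pixels', 'intrinsics', 'position', 'orientation']
top [[481.23681815   0.         312.29789212]
 [  0.         481.23681815 199.0332359 ]
 [  0.           0.           1.        ]] [ 0.46052231 -0.05049448  1.34071688] [ 0.05476003 -0.0389826  -1.60000196] ['pixels', 'intrinsics', 'position', 'orientation']
wrist [[339.08226599   0.         318.82604704]
 [  0.         339.08226599 197.5967955 ]
 [  0.           0.           1.        ]] [ 0.29140778 -0.61415918  0.37188136] [-0.27098548  0.19734661 -1.23335735] ['pixels', 'intrinsics', 'position', 'orientation']
```

View pics/a_scene.png

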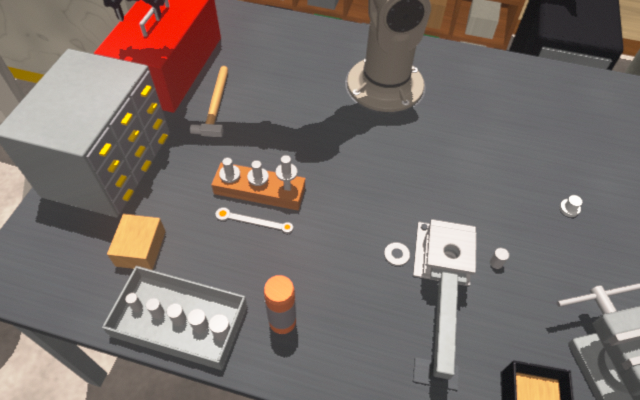

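View pics/a_top.png

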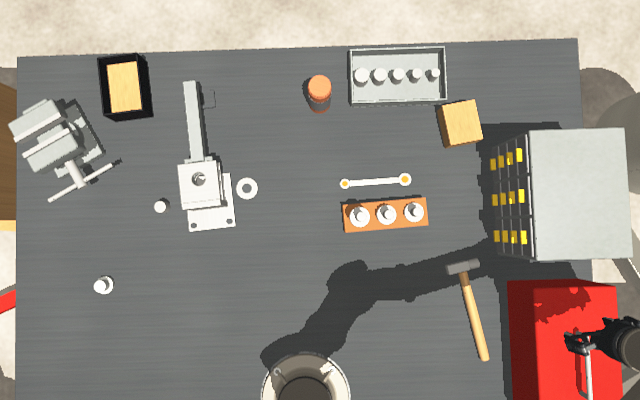

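View pics/a_wrist.png

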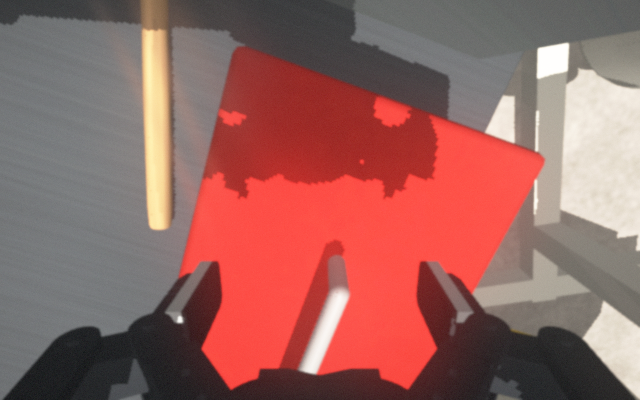

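The longest pin is the robot-left one: scene (286,165), top (359,216). The hitch hole is at about top (199,180) and scene (452,251). I'll zoom in for precise pixels.

```bash
python3 - <<'E'
import cv2
s=cv2.imread("pics/a_scene.png");t=cv2.imread("pics/a_top.png")
a=cv2.resize(s[140:220,200:320],None,fx=6,fy=6,interpolation=cv2.INTER_CUBIC)
cv2.imwrite("pics/b1.png",a)
cv2.imwrite("pics/b2.png",cv2.resize(s[210:290,400:500],None,fx=6,fy=6,interpolation=cv2.INTER_CUBIC))
cv2.imwrite("pics/b3.png",cv2.resize(t[190:240,335:435],None,fx=7,fy=7,interpolation=cv2.INTER_CUBIC))
cv2.imwrite("pics/b4.png",cv2.resize(t[145:235,165:265],None,fx=6,fy=6,interpolation=cv2.INTER_CUBIC))
E
```

```text
(no output)
```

View pics/b1.png

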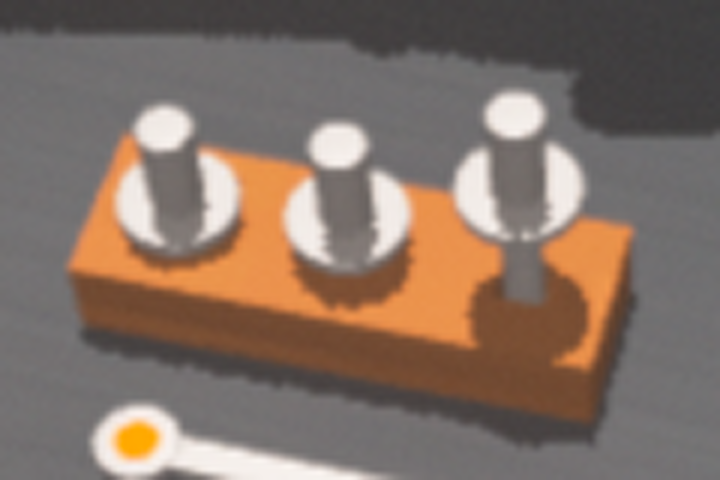

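View pics/b2.png

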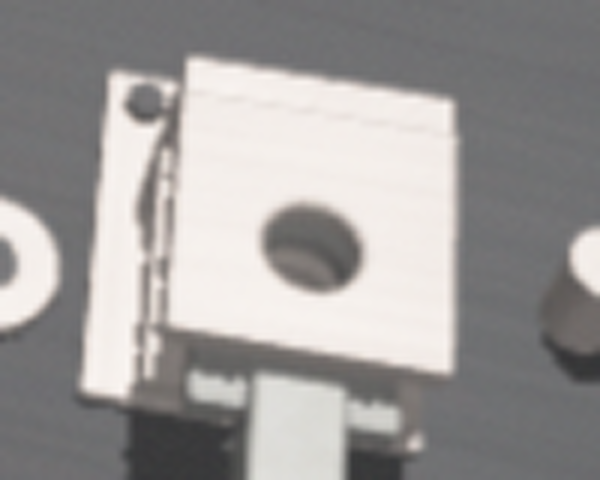

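View pics/b3.png

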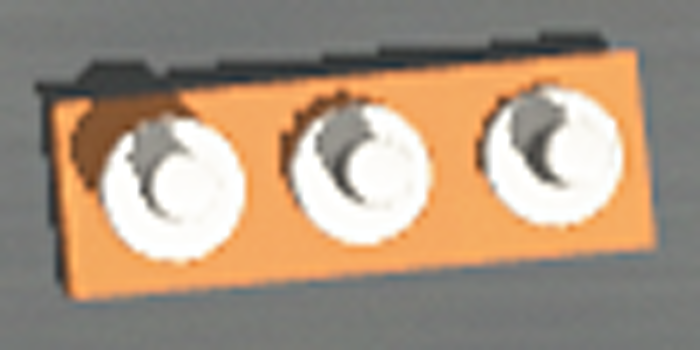

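View pics/b4.png

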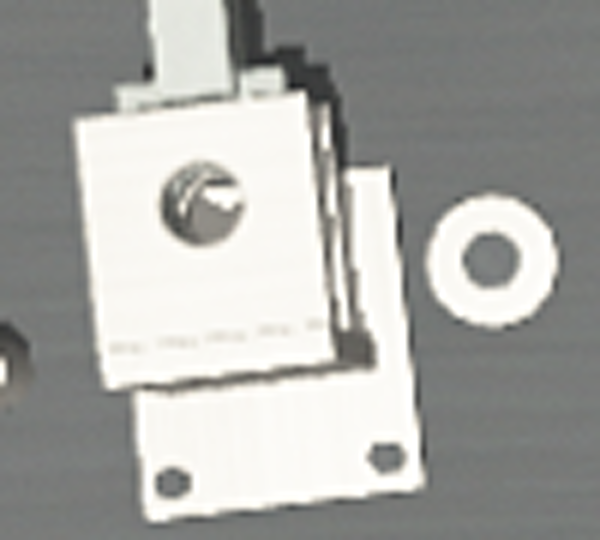

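```bash
cat > h.py <<'E'
import numpy as np,pickle
from scipy.spatial.transform import Rotation as R
def ray(f,u,v):
    K=f["intrinsics"];d=np.array([(u-K[0,2])/K[0,0],-(v-K[1,2])/K[1,1],-1.])
    return f["position"],R.from_rotvec(f["orientation"]).apply(d)
def onz(f,u,v,z):
    p,d=ray(f,u,v);return p+d*(z-p[2])/d[2]
def c(x,y,s,ox,oy): return (x+.5)/s-.5+ox,(y+.5)/s-.5+oy
def tri(a,b):
    A=[];y=[]
    for p,d in(a,b):
        d=d/np.linalg.norm(d);M=np.eye(3)-np.outer(d,d);A.append(M);y.append(M@p)
    return np.linalg.lstsq(np.vstack(A),np.hstack(y),rcond=None)[0]
E
python3 - <<'E'
from h import *
d=pickle.load(open("a.pkl","rb"));s=d["scene"];t=d["top"]
p=lambda n,x:print(n,np.round(x,4))
for n,a in (("long",(515,115)),):
    p(n+" grip top scene",onz(s,*c(*a,6,200,140),.149))
p("long collar scene",onz(s,*c(519,190,6,200,140),.103))
p("long collar top",onz(t,*c(174,187,7,335,190),.103))
p("long griptop top",onz(t,*c(187,184,7,335,190),.149))
p("mid collar top",onz(t,*c(361,171,7,335,190),.063))
p("far collar top",onz(t,*c(553,155,7,335,190),.053))
p("rack corners",[onz(t,*c(*q,7,335,190),.04) for q in((52,100),(635,50),(655,245),(70,298))])
p("hole scene",onz(s,*c(312,247,6,400,210),.109))
p("hole top",onz(t,*c(203,203,6,165,145),.109))
p("tri",tri(ray(s,*c(312,247,6,400,210)),ray(t,*c(203,203,6,165,145))))
p("ear corners top",[onz(t,*c(*q,6,165,145),.109) for q in((76,120),(306,93),(335,357),(106,387))])
o=d
from bench import r
q=r.get_obs();M=R.from_rotvec(q["orientation"]).as_matrix();print(M.round(3))
E
```

```text
long grip top scene [ 0.4829 -0.1581  0.149 ]
long collar scene [ 0.4838 -0.158   0.103 ]
long collar top [ 0.4863 -0.1589  0.103 ]
long griptop top [ 0.4863 -0.1595  0.149 ]
mid collar top [ 0.4911 -0.2333  0.063 ]
far collar top [ 0.4953 -0.3081  0.053 ]
rack corners [[ 0.5226 -0.1185  0.04  ]
 [ 0.5352 -0.3439  0.04  ]
 [ 0.4599 -0.3484  0.04  ]
 [ 0.4462 -0.1229  0.04  ]]
hole scene [0.5933 0.2541 0.109 ]
hole top [0.596  0.2526 0.109 ]
tri [0.5956 0.2527 0.1122]
ear corners top [[0.6336 0.3068 0.109 ]
 [0.6422 0.2074 0.109 ]
 [0.5281 0.197  0.109 ]
 [0.5182 0.2954 0.109 ]]
[[-0.947 -0.001  0.322]
 [-0.322  0.001 -0.947]
 [ 0.    -1.    -0.001]]
```

Request:
send_rows:
  rows: "0 0 0.03 0 0 0;0 0 0.03 0 0 0;0.006 0.028 0 0 0 0.07;0.006 0.028 0 0 0 0.07;0.006 0.028 0 0 0 0.07;0.006 0.028 0 0 0 0.07;0.006 0.028 0 0 0 0.07;0.006 0.028 0 0 0 0.07;0.006 0.028 0 0 0 0.07;0.006 0.028 0 0 0 0.07;0.006 0.028 0 0 0 0.07;0.006 0.028 0 0 0 0.07;0.026 0.025 0 0 0 0.068;0.026 0.025 0 0 0 0.068;0.026 0.025 0 0 0 0.068;0.026 0.025 0 0 0 0.068;0.026 0.025 0 0 0 0.068;0.026 0.025 0 0 0 0.068;0.026 0.025 0 0 0 0.068;0.026 0.025 0 0 0 0.068"
  grip: 0.0854

```text
clock: 2.15
tcp_pos: [0.486, -0.158, 0.2912]
orientation: [-1.211, 1.207, -1.207]
contact_force: [0.1, -0.6, 0.0]
grip_width: 0.085
```

```bash
python3 - <<'E'
from bench import r
import cv2,pickle
from h import *
f=r.grab_frame("wrist");pickle.dump(f,open("w1.pkl","wb"));cv2.imwrite("pics/w1.png",f["pixels"][:,:,::-1])
o=r.get_obs();print(o["clock"],o["tcp_pos"],o["joints"].round(3),R.from_rotvec(o["orientation"]).as_matrix().round(3),f["position"])
E
```

```text
2.2 [ 0.49012758 -0.15232176  0.29155873] [ 0.624  0.191 -0.503  1.837  0.097  1.136  0.102] [[ 0.014  0.003  1.   ]
 [-1.     0.003  0.014]
 [-0.003 -1.     0.003]] [ 0.48501264 -0.0797051   0.4326662 ]
```

View pics/w1.png

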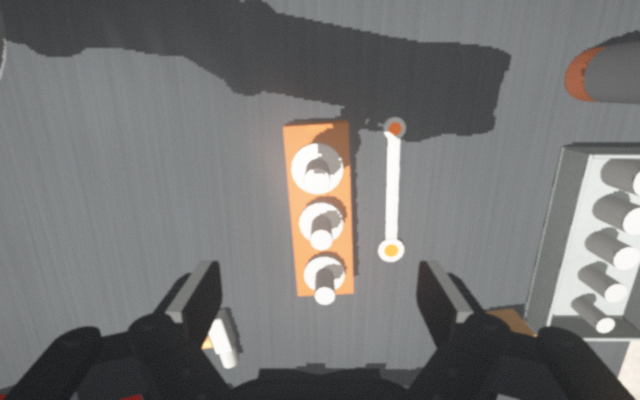

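The wrist view shows the long pin's collar at about (317,169) and the other two pins lower down. I'll compute its position and cross-check it.

```bash
python3 - <<'E'
from bench import r
import cv2
f=__import__("pickle").load(open("w1.pkl","rb"))
from h import *
cv2.imwrite("pics/w1c.png",cv2.resize(cv2.cvtColor(f["pixels"],4)[110:220,270:370],None,fx=5,fy=5,interpolation=cv2.INTER_CUBIC))
im=f["pixels"].astype(int);m=((im.min(2)>185)).astype(np.uint8);m[:130]=0;m[:,:285]=0;m[:,350:]=0
for c_ in cv2.findContours(m,0,2)[0]:
    if len(c_)>15: 
        (x,y),ra=cv2.minEnclosingCircle(c_);print(x,y,ra,onz(f,x,y,.103))
o=r.get_obs();print(o["tcp_pos"])
E
```

```text
324.2250061035156 296.0 10.22509479522705 [ 0.49133775 -0.30319783  0.103     ]
339.0 280.0 8.944372177124023 [ 0.50758507 -0.28256426  0.103     ]
322.9238586425781 273.3756408691406 19.480789184570312 [ 0.48970427 -0.27427934  0.103     ]
320.5 226.20213317871094 23.845203399658203 [ 0.48683567 -0.21811563  0.103     ]
316.7180480957031 168.43984985351562 26.119300842285156 [ 0.48285642 -0.15605529  0.103     ]
[ 0.49012758 -0.15232176  0.29155873]
```

View pics/w1c.png

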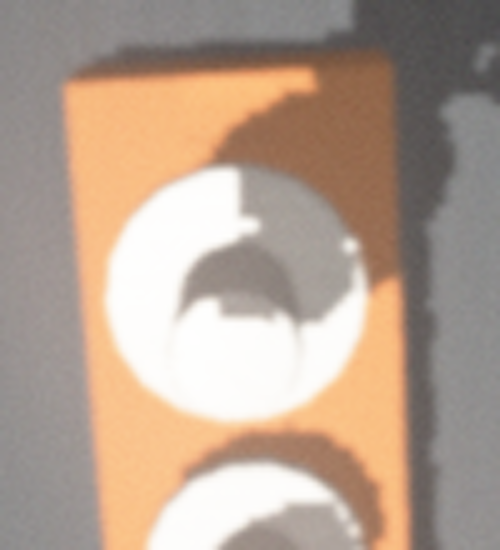

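Request:
send_rows:
  rows: "0 0 0 0 0 0;0 0 0 0 0 0;0 0 -0.02 0 0 0;0 0 -0.02 0 0 0;0 0 -0.02 0 0 0;0 0 -0.02 0 0 0;0 0 -0.02 0 0 0;0 0 -0.01 0 0 0;0 0 -0.01 0 0 0;0 0 0 0 0 0;0 0 0 0 0 0;0 0 0 0 0 0"

```text
clock: 3.4
tcp_pos: [0.4859, -0.1593, 0.1721]
orientation: [-1.209, 1.207, -1.21]
contact_force: [-0.1, 0.0, 1.1]
grip_width: 0.0858
```

```bash
python3 - <<'E'
from bench import r
import cv2,pickle
from h import *
o=r.get_obs();print(o["clock"],o["tcp_pos"],R.from_rotvec(o["orientation"]).as_matrix().round(3))
for n in("wrist","scene"):
    f=r.grab_frame(n);pickle.dump(f,open(n+"2.pkl","wb"));cv2.imwrite(f"pics/{n}2.png",f["pixels"][:,:,::-1])
E
```

```text
3.4 [ 0.48589275 -0.1592527   0.17214738] [[ 0.001  0.001  1.   ]
 [-1.    -0.     0.001]
 [ 0.    -1.     0.001]]
```

View pics/wrist2.png

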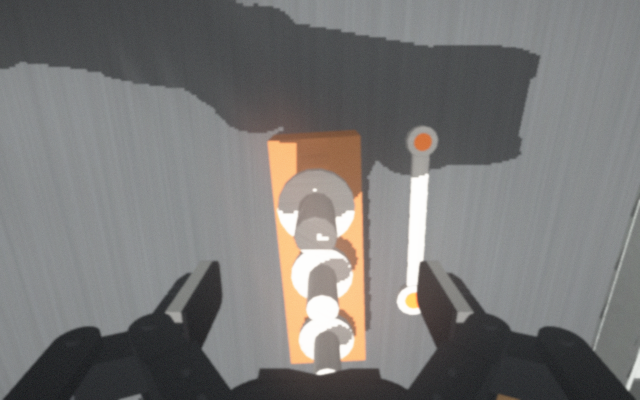

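View pics/scene2.png

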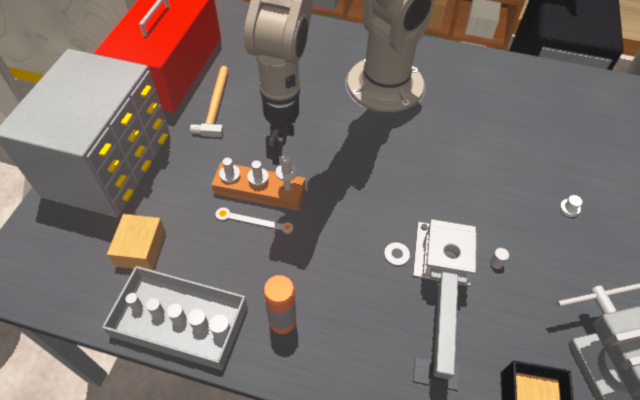

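```bash
cat >> h.py <<'E'
def proj(f,P):
    q=R.from_rotvec(f["orientation"]).inv().apply(np.array(P)-f["position"]);K=f["intrinsics"]
    return K[0,0]*q[0]/-q[2]+K[0,2],K[1,1]*-q[1]/-q[2]+K[1,2]
E
python3 - <<'E'
from h import *
import cv2
w=pickle.load(open("wrist2.pkl","rb"));s=pickle.load(open("scene2.pkl","rb"))
for f in(w,s):
    print([np.round(proj(f,P),1) for P in((.486,-.159,.172),(.486,-.159,.149),(.486,-.159,.103),(.486+.043,-.159,.185),(.486-.043,-.159,.185))])
a=cv2.resize(w["pixels"][160:260,260:370,::-1],None,fx=5,fy=5,interpolation=2)
b=cv2.resize(s["pixels"][80:210,200:320,::-1],None,fx=4,fy=4,interpolation=2)
cv2.imwrite("pics/w2c.png",a);cv2.imwrite("pics/s2c.png",b)
E
```

```text
[array([321. , 262.9]), array([320.7, 241.7]), array([320.3, 211.6]), array([420.8, 277.6]), array([221.6, 277.8])]
[array([284.2, 153.2]), array([284.6, 159.6]), array([285.4, 171.8]), array([278. , 163.6]), array([289.8, 136. ])]
```

View pics/w2c.png

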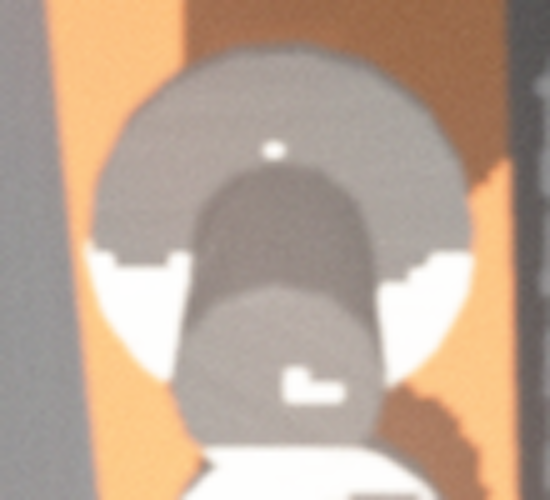

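View pics/s2c.png

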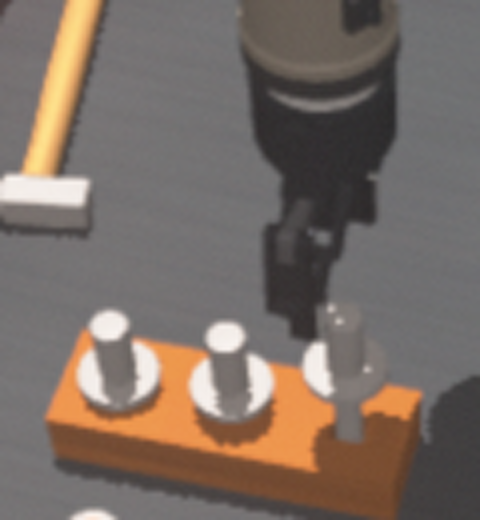

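```bash
python3 - <<'E'
from h import *
w=pickle.load(open("wrist2.pkl","rb"));s=pickle.load(open("scene2.pkl","rb"))
print(onz(w,*c(279,368,5,260,160),.149),onz(w,*c(281,230,5,260,160),.103))
print(onz(s,*c(342,316,4,200,80),.149))
E
```

```text
[ 0.48318709 -0.15409171  0.149     ] [ 0.48305103 -0.15477965  0.103     ]
[ 0.48276374 -0.15887571  0.149     ]
```

Request:
send_rows:
  rows: "-0.0015 0.0015 -0.013 0 0 0;0 0 -0.015 0 0 0;0 0 -0.015 0 0 0;0 0 -0.01 0 0 0;0 0 -0.01 0 0 0;0 0 0 0 0 0;0 0 0 0 0 0;0 0 0 0 0 0"

```text
clock: 4.3
tcp_pos: [0.4843, -0.1576, 0.1088]
orientation: [-1.209, 1.208, -1.209]
contact_force: [0.0, -0.0, 0.8]
grip_width: 0.0855
```

Request:
send_rows:
  rows: "0 0 0 0 0 0;0 0 0 0 0 0;0 0 0 0 0 0;0 0 0 0 0 0;0 0 0 0 0 0;0 0 0 0 0 0;0 0 0 0 0 0;0 0 0 0 0 0;0 0 0 0 0 0;0 0 0 0 0 0"
  grip: 0.0
  grip_force: 70

```text
clock: 5.3
tcp_pos: [0.4841, -0.1576, 0.1086]
orientation: [-1.209, 1.208, -1.209]
contact_force: [0.1, 0.7, 5.9]
grip_width: 0.0226
```

```bash
python3 - <<'E'
from bench import r
import cv2,pickle
from h import *
o=r.get_obs();print(o["clock"],o["tcp_pos"],o["contact_force"],o["grip_width"],R.from_rotvec(o["orientation"]).as_matrix().round(3))
f=r.grab_frame("scene");pickle.dump(f,open("s3.pkl","wb"));cv2.imwrite("pics/s3.png",cv2.resize(f["pixels"][80:220,200:330,::-1],None,fx=4,fy=4,interpolation=2))
E
```

```text
5.3 [ 0.48409076 -0.15762669  0.10859159] [0.10130888 0.68702829 5.88445772] 0.022639622030252143 [[ 0.001  0.     1.   ]
 [-1.    -0.     0.001]
 [ 0.    -1.     0.   ]]
```

View pics/s3.png

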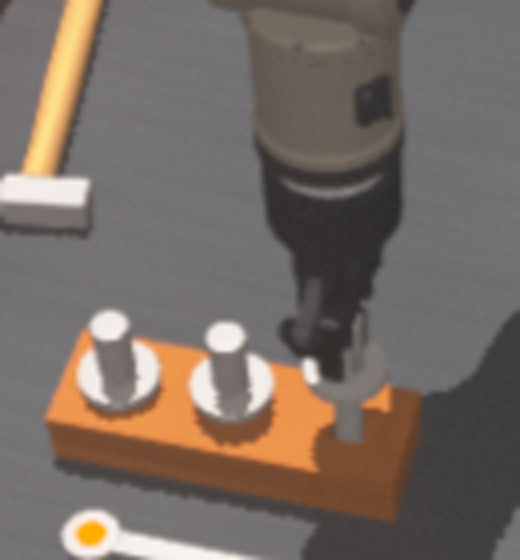

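Request:
send_rows:
  rows: "0 0 0.005 0 0 0;0 0 0.01 0 0 0;0 0 0.015 0 0 0;0 0 0.015 0 0 0;0 0 0.015 0 0 0;0 0 0.02 0 0 0;0 0 0.02 0 0 0;0 0 0.02 0 0 0;0 0 0.02 0 0 0;0 0 0.01 0 0 0;0 0 0 0 0 0;0 0 0 0 0 0;0 0 0 0 0 0"
  grip_force: 90

```text
clock: 6.65
tcp_pos: [0.483, -0.1574, 0.2571]
orientation: [-1.211, 1.21, -1.207]
contact_force: [0.3, -0.4, -4.3]
grip_width: 0.0222
```

```bash
python3 - <<'E'
from bench import r
import cv2,pickle
from h import *
for n in("wrist","scene"):
    f=r.grab_frame(n);pickle.dump(f,open(n+"4.pkl","wb"));cv2.imwrite(f"pics/{n}4.png",f["pixels"][:,:,::-1])
o=r.get_obs();print(o["clock"],o["tcp_pos"],o["contact_force"],o["grip_width"])
E
```

```text
6.75 [ 0.48321156 -0.15743645  0.25725934] [ 1.0072421  -0.02012177 -3.43770209] 0.022080945461497366
```

View pics/wrist4.png

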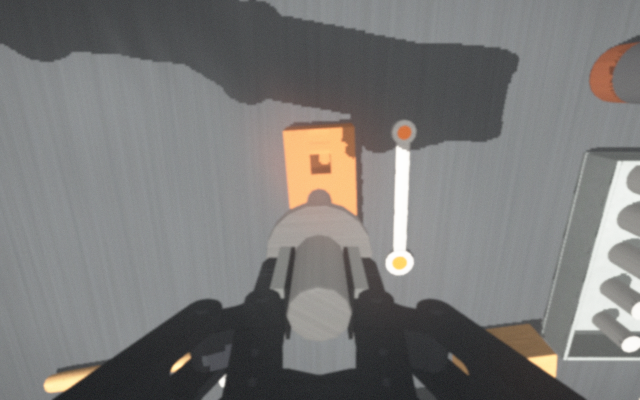

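View pics/scene4.png

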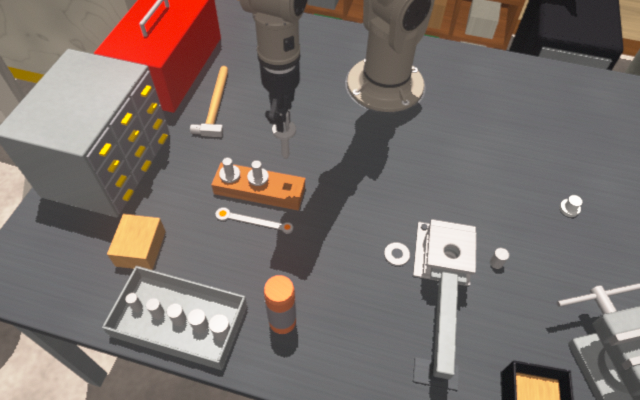

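Request:
send_rows:
  rows: "0.003 0.01 0 0 0 0;0.005 0.02 0 0 0 0;0.008 0.03 0 0 0 0;0.008 0.03 0 0 0 0;0.008 0.03 0 0 0 0;0.008 0.03 0 0 0 0;0.008 0.03 0 0 0 0;0.008 0.03 0 0 0 0;0.008 0.03 0 0 0 0;0.008 0.03 0 0 0 0;0.008 0.03 0 0 0 0;0.008 0.03 0 0 0 0;0.008 0.03 0 0 0 0;0.007 0.025 0 0 0 0;0.004 0.015 0 0 0 0;0.002 0.007 0 0 0 0;0.001 0.005 0 0 0 0;0 0 0 0 0 0;0 0 0 0 0 0;0 0 0 0 0 0"

```text
clock: 8.75
tcp_pos: [0.594, 0.2531, 0.2584]
orientation: [-1.209, 1.209, -1.21]
contact_force: [-0.9, -0.1, -3.9]
grip_width: 0.022
```

Request:
send_rows:
  rows: "0 0 -0.01 0 0 0;0 0 -0.01 0 0 0;0 0 -0.005 0 0 0;0 0 0 0 0 0;0 0 0 0 0 0;0 0 0 0 0 0;0 0 0 0 0 0"

```text
clock: 9.45
tcp_pos: [0.594, 0.2547, 0.2338]
orientation: [-1.209, 1.208, -1.208]
contact_force: [0.3, 0.0, -3.8]
grip_width: 0.0223
```

```bash
python3 - <<'E'
from bench import r
import cv2,pickle
from h import *
o=r.get_obs();print(o["clock"],o["tcp_pos"],o["contact_force"],o["grip_width"],R.from_rotvec(o["orientation"]).as_matrix().round(3))
for n in("wrist","scene","top"):
    f=r.grab_frame(n);pickle.dump(f,open(n+"5.pkl","wb"));cv2.imwrite(f"pics/{n}5.png",f["pixels"][:,:,::-1])
    if n=="scene":cv2.imwrite("pics/s5c.png",cv2.resize(f["pixels"][170:290,390:510,::-1],None,fx=5,fy=5,interpolation=2))
E
```

```text
9.45 [0.59403861 0.25466748 0.23375537] [ 0.28417899  0.01100832 -3.77278405] 0.022345478149410195 [[ 0.001  0.001  1.   ]
 [-1.     0.     0.001]
 [-0.    -1.     0.001]]
```

View pics/wrist5.png

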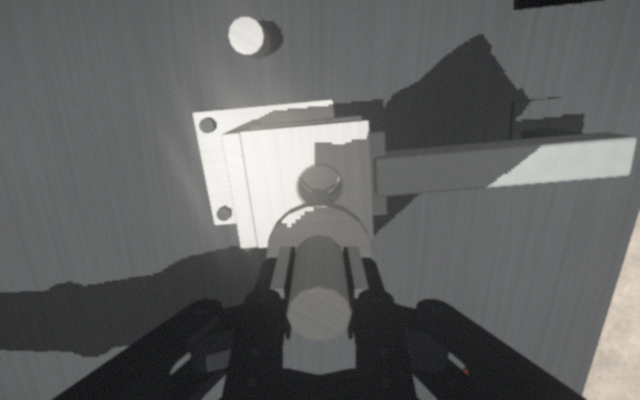

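View pics/s5c.png

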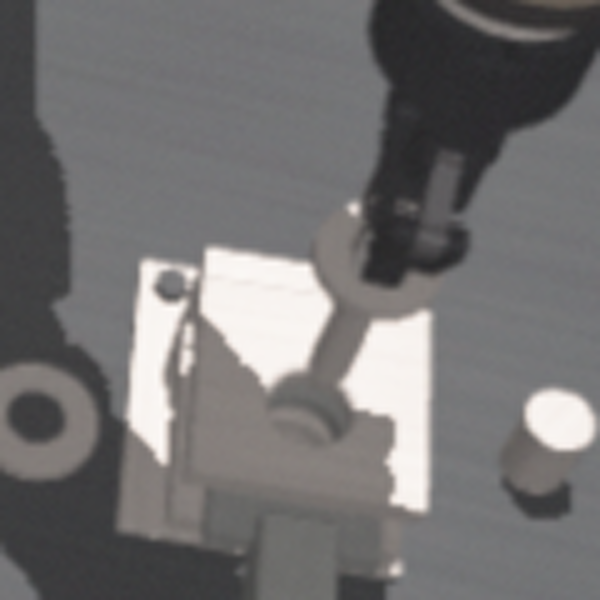

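View pics/top5.png

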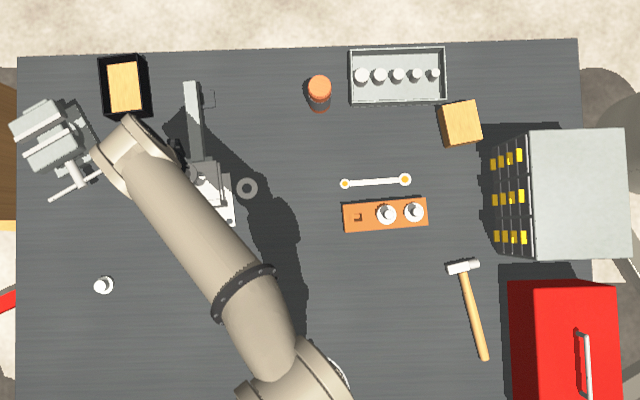

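```bash
python3 - <<'E'
from h import *
s=pickle.load(open("scene5.pkl","rb"));w=pickle.load(open("wrist5.pkl","rb"))
dz=.2338-.1086
k=lambda q:np.round([(q[0]-390+.5)*5-.5,(q[1]-170+.5)*5-.5],1)
for P in((.594,.2547),(.595,.253),(.594,.257)):
    print(P,[ (k(proj(s,(*P,z))),np.round(proj(w,(*P,z)),1)) for z in(.005+dz,.095+dz,.103+dz,.149+dz,.109)])
print("hole s",onz(s,*c(312,408,5,390,170),.109),"collar s",onz(s,*c(378,260,5,390,170),.103+dz),onz(s,*c(327,375,5,390,170),.005+dz))
print("hole w",onz(w,319.5,184,.109),"collar w",onz(w,319.5,250,.103+dz), "grip w",onz(w,319.5,309,.149+dz))
import cv2
cv2.imwrite("pics/w5c.png",cv2.resize(w["pixels"][150:350,250:390,::-1],None,fx=3.9,fy=3,interpolation=2))
a=cv2.convertScaleAbs(w["pixels"][155:225,280:360,::-1],alpha=1.3)
cv2.imwrite("pics/w5d.png",cv2.resize(a,None,fx=8,fy=8,interpolation=2))
E
```

```text
(0.594, 0.2547) [(array([322.7, 383. ]), array([320. , 196.2])), (array([376. , 269.8]), array([320.6, 250.3])), (array([381.2, 258.9]), array([320.7, 257.8])), (array([412. , 193.5]), array([321.4, 319.7])), (array([311.2, 407.4]), array([319.9, 188.3]))]
(0.595, 0.253) [(array([318.4, 383.9]), array([321.3, 198.3])), (array([371.4, 270.8]), array([322.6, 253.3])), (array([376.5, 259.9]), array([322.8, 261. ])), (array([407.2, 194.5]), array([324.2, 323.7])), (array([306.9, 408.4]), array([321.1, 190.3]))]
(0.594, 0.257) [(array([328.1, 384.3]), array([320. , 193.3])), (array([381.9, 271.2]), array([320.6, 246.1])), (array([387. , 260.3]), array([320.7, 253.5])), (array([418.1, 194.9]), array([321.4, 314.2])), (array([316.5, 408.7]), array([319.9, 185.6]))]
hole s [0.59418852 0.25508003 0.109     ] collar s [0.5948736 0.2535569 0.2282   ] [0.58955797 0.25596838 0.1302    ]
hole w [0.59367553 0.25838288 0.109     ] collar w [0.59342184 0.2588783  0.2282    ] grip w [0.59332393 0.25915147 0.2742    ]
```

View pics/w5d.png

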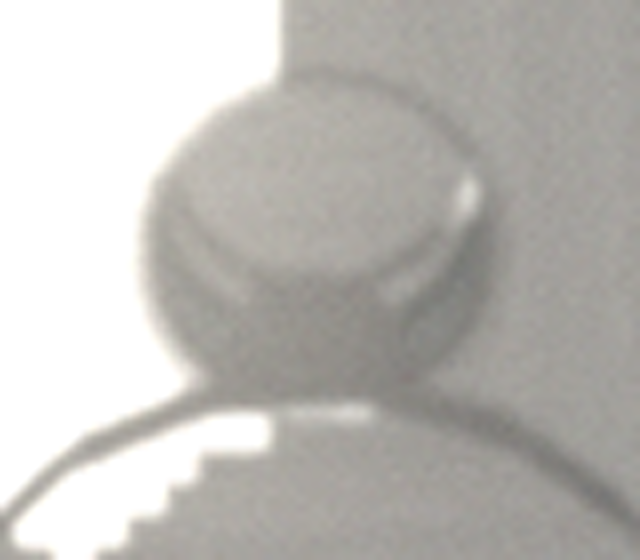

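Request:
send_rows:
  rows: "0 0 -0.01 0 0 0;0 0 -0.01 0 0 0;0 0 -0.008 0 0 0;0 0 -0.007 0 0 0;0 0 0 0 0 0;0 0 0 0 0 0"

```text
clock: 10.2
tcp_pos: [0.5938, 0.2545, 0.1981]
orientation: [-1.21, 1.209, -1.208]
contact_force: [-0.0, 0.0, -3.6]
grip_width: 0.0221
```

```bash
python3 - <<'E'
from bench import r
import cv2,pickle
from h import *
o=r.get_obs();print(o["clock"],o["tcp_pos"],o["contact_force"],o["grip_width"])
f=r.grab_frame("scene");cv2.imwrite("pics/s6c.png",cv2.resize(f["pixels"][190:290,400:500,::-1],None,fx=6,fy=6,interpolation=2))
f=r.grab_frame("wrist");cv2.imwrite("pics/w6c.png",cv2.resize(f["pixels"][140:270,260:390,::-1],None,fx=4,fy=4,interpolation=2))
E
```

```text
10.2 [0.59380592 0.25449287 0.19811437] [-0.01175249  0.02998577 -3.56279006] 0.022056732314481593
```

View pics/s6c.png

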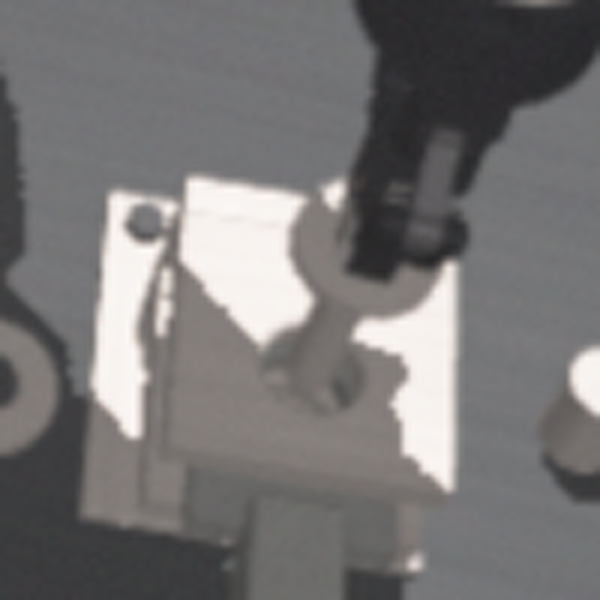

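View pics/w6c.png

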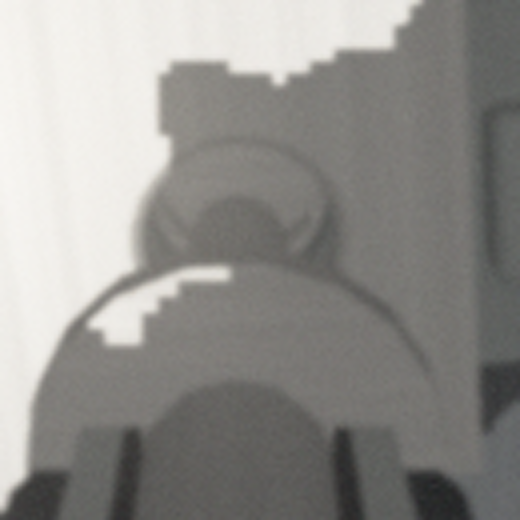

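The tip is inside the upper hole, centred sideways, and nothing is touching. I'll keep lowering.

Request:
send_rows:
  rows: "0 0 -0.006 0 0 0;0 0 -0.006 0 0 0;0 0 -0.006 0 0 0;0 0 -0.006 0 0 0;0 0 -0.006 0 0 0;0 0 0 0 0 0;0 0 0 0 0 0"

```text
clock: 11.0
tcp_pos: [0.5938, 0.2544, 0.1681]
orientation: [-1.21, 1.209, -1.208]
contact_force: [0.4, 0.5, -4.4]
grip_width: 0.0219
```

Request:
send_rows:
  rows: "0 0 -0.006 0 0 0;0 0 -0.006 0 0 0;0 0 -0.006 0 0 0;0 0 -0.006 0 0 0;0 0 -0.006 0 0 0;0 0 0 0 0 0;0 0 0 0 0 0"

```text
clock: 11.7
tcp_pos: [0.5938, 0.2545, 0.1381]
orientation: [-1.21, 1.209, -1.208]
contact_force: [-0.2, 0.5, -5.2]
grip_width: 0.0223
```

Request:
send_rows:
  rows: "0 0 -0.005 0 0 0;0 0 -0.004 0 0 0;0 0 -0.003 0 0 0;0 0 -0.002 0 0 0;0 0 0 0 0 0;0 0 0 0 0 0;0 0 0 0 0 0"

```text
clock: 12.4
tcp_pos: [0.594, 0.2545, 0.1245]
orientation: [-1.209, 1.208, -1.209]
contact_force: [0.2, -0.8, -3.9]
grip_width: 0.0221
```

```bash
python3 - <<'E'
from bench import r
import cv2
f=r.grab_frame("scene");cv2.imwrite("pics/s7c.png",cv2.resize(f["pixels"][190:290,400:500,::-1],None,fx=6,fy=6,interpolation=2))
print(r.get_obs()["tcp_pos"],r.get_obs()["contact_force"])
E
```

```text
[0.59395052 0.25452191 0.12451262] [-0.34637268  0.73545616 -3.61460674]
```

View pics/s7c.png

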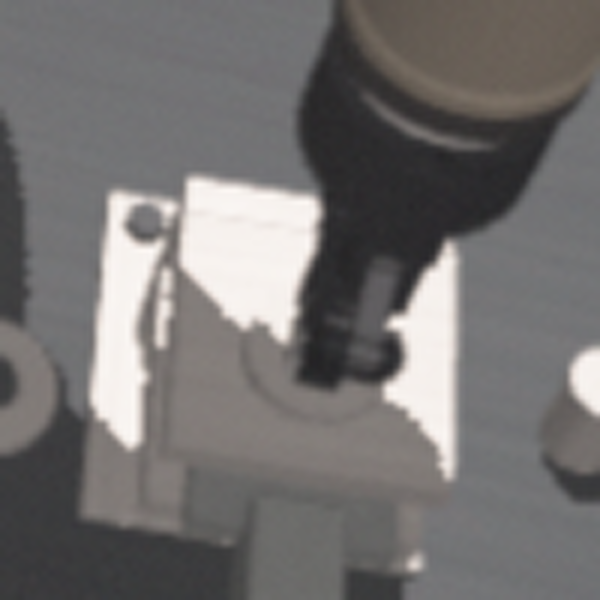

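Request:
send_rows:
  rows: "0 0 -0.001 0 0 0;0 0 0 0 0 0;0 0 -0.001 0 0 0;0 0 0 0 0 0;0 0 0 0 0 0"

```text
clock: 12.95
tcp_pos: [0.5939, 0.2544, 0.1228]
orientation: [-1.209, 1.208, -1.209]
contact_force: [-2.3, -1.8, 1.8]
grip_width: 0.0224
```

Contact at z = 0.1228, as predicted, so the collar is on the ear. I'll open the gripper and retreat upward.

Request:
send_rows:
  rows: "0 0 0 0 0 0;0 0 0 0 0 0;0 0 0 0 0 0;0 0 0 0 0 0;0 0 0 0 0 0;0 0 0 0 0 0;0 0 0 0 0 0;0 0 0 0 0 0;0 0 0 0 0 0;0 0 0 0 0 0"
  grip: 0.0854

```text
clock: 13.95
tcp_pos: [0.5938, 0.2544, 0.1223]
orientation: [-1.21, 1.209, -1.208]
contact_force: [0.1, -0.2, 0.4]
grip_width: 0.0852
```

Request:
send_rows:
  rows: "0 0 0.005 0 0 0;0 0 0.01 0 0 0;0 0 0.015 0 0 0;0 0 0.02 0 0 0;0 0 0.02 0 0 0;0 0 0.02 0 0 0;0 0 0.02 0 0 0;0 0 0.02 0 0 0;0 0 0.01 0 0 0;-0.01 0 0 0 0 0;-0.02 0 0 0 0 0;-0.02 0 0 0 0 0;-0.02 0 0 0 0 0;-0.01 0 0 0 0 0;0 0 0 0 0 0;0 0 0 0 0 0;0 0 0 0 0 0"

```text
clock: 15.65
tcp_pos: [0.5147, 0.2541, 0.2621]
orientation: [-1.209, 1.209, -1.209]
contact_force: [-0.8, 0.2, 0.7]
grip_width: 0.0856
```

```bash
python3 - <<'E'
from bench import r
import cv2
from h import *
o=r.get_obs();print(o["clock"],o["tcp_pos"],o["contact_force"],o["grip_width"])
f=r.grab_frame("scene");cv2.imwrite("pics/s8.png",f["pixels"][:,:,::-1]);cv2.imwrite("pics/s8c.png",cv2.resize(f["pixels"][190:290,400:500,::-1],None,fx=6,fy=6,interpolation=2))
k=lambda q:np.round([(q[0]-400+.5)*6-.5,(q[1]-190+.5)*6-.5],1)
print([k(proj(f,(.5945,.254,z))) for z in(.117,.163)])
E
```

```text
15.65 [0.51472302 0.25409941 0.26212401] [-0.76583841  0.17689162  0.7069682 ] 0.08556790997908709
[array([316.5, 358.7]), array([347.4, 293.1])]
```

View pics/s8.png

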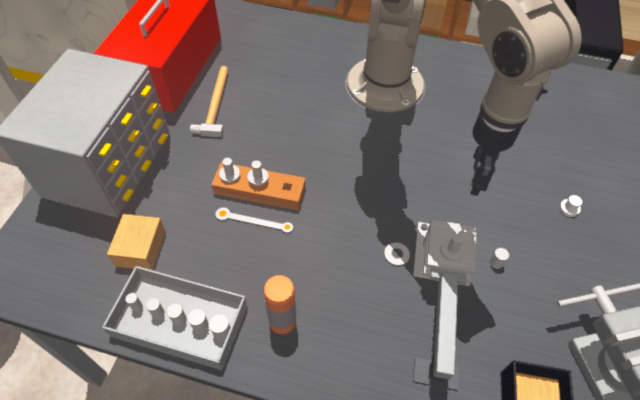

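View pics/s8c.png

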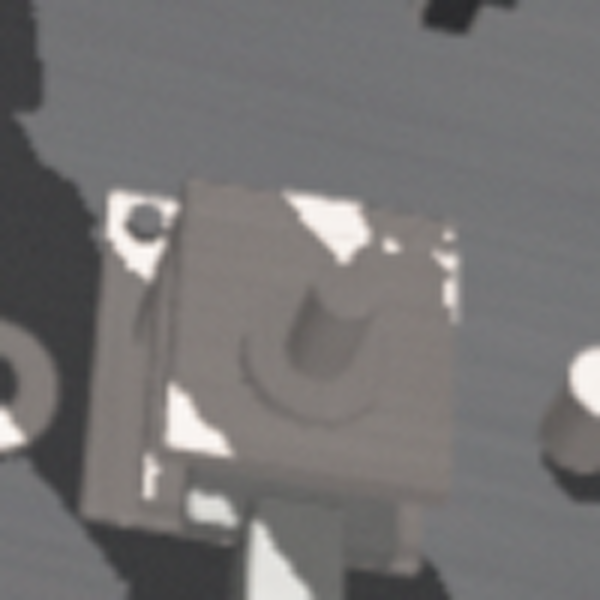

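The collar lies flat on the upper ear: its centre is at crop (313,357) against a predicted (316,359). The grip is upright, and the medium and short pins still stand in the rack. The arm is clear, so I'll hand in.

```bash
python3 -c "
from bench import r
print(r.hand_in())"
```

```text
the job is handed in; nothing more can be done
None
```

The tow bar is coupled: I pulled the longest pin straight up out of the rack and lowered it through both ears and the tow bar's eye. I let go once its collar rested on the upper ear. The job was handed in at about 15.7 s, well under the 48 s limit.

- **Seating:** the pin touched down with the tool at z = 0.1228 m, against 0.1226 m predicted. The last picture shows the collar flat and the grip upright, within about 0.5 pixel of where they should be.
- **Rest of the scene:** in that picture the two shorter pins are still standing in the rack, and the gripper is open and clear of everything.
- **Forces:** the readings I took never went above about 6 N. I read them only at the end of each move, so brief peaks in between would not show.
- **Disagreements:** the wrist camera put the pin and the hole 3–5 mm off in y from the other two cameras. The offset was about the same for both, so it cancelled out. One reading of the pin tip in the scene view was about 5 mm off, and I judged it to be noise. No check failed.

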